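Tag the holding box and hold its lid open for inspection

TASK

The packed plums are to be inspected: hook the saddle-shaped tag over the left end of the rail on the front of the lidded box, slide it to the right along the rail, without lifting it off, until it is centred on the pointer, and let go of it. Then raise the box's lid by its handle to 45 degrees (within about 5), in line with the slanted sight arm on the box's right side, and finish while still holding it there, because it falls shut by itself. Leave the tape roll, empty cup, wipes and pen where they are.

Things in the scene. Friction and masses are not known exactly. Their poses are not given: they have to be found in the camera images.
- box: White box, 160 (x) x 260 (y) x 100 mm high, fixed, two cups of plums inside, grey lid on top. Origin: centre of its underside; -x is its front (to the robot), +y its left. The front wall carries a small ledge with the pointer. A slanted 110 mm aluminium sight arm at its right side, starting at the hinge, stands at 45 degrees: the lid open at 45 degrees is parallel to it.
- rail_left (a point): Point on the axis of the round steel rail, near its left end (box y = +90 mm): the tag is hooked on here, within 30 mm. The rail, 12 mm thick, runs along box y, 70 mm ahead of the front wall, axis 105 mm above the table, between end brackets (10 mm bars coming up from below) at box y = -127 and +127 mm; above it is free space. Axes as the box.
- pointer: Small dark steel pointer on the ledge of the box's front, before the right-hand compartment, fixed (its place along the ledge differs); 16 mm wide, its 5 mm tip points at the rail and ends 42 mm short of the rail's axis, 17 mm below it. Origin: at the front wall; axes as the box.
- mark (a point): Point on the rail's axis straight ahead of the pointer's tip: the tag's crown is to be centred here along the rail. Axes as the box.
- tag: Loose saddle-shaped hanger, 0.12 kg, standing left of the box. Origin: centre of underside, z up. Two aluminium legs, 4 thick x 50 wide (y) x 64 mm tall, inner gap 30, outer 38 mm (x); they straddle the rail, tag y along it. Roof-shaped crown, ridge along y at 84 mm, centres itself on the rail. Black grip fin on top, 14 (x) x 36 (y) mm, 80 to 125 mm above the origin. Same after a half turn.
- tag_seat (a point): Point inside the tag's roof, 69.7 mm above the tag's origin, that lies on the rail's axis when the tag hangs on the rail. Axes as the tag.
- lid (a joint): Lid angle in rad: 0 shut, grows as it opens, 0.785 = 45 degrees; end of travel 1.45. The lid (grey plate, 160 x 260 x 8 mm, 0.25 kg) turns freely about a hinge along box y at the box's far top edge and falls shut when let go.
- lid_hinge (a point): Point on the lid's hinge axis, middle of the far top edge of the box (box x = +80, y = 0, z = 100.5 mm); it turns with the lid: at angle 0 its axes are those of the box, and the lid extends along its -x.
- lid_handle (a point): Middle of the steel bar handle on the lid; turns with the lid. Bar 11 mm thick, 100 mm long along y, its middle 35 mm above the lid's upper face, 130 mm from the hinge along the lid and 43 mm off the hinge plane. It can be pinched from above, one finger before and one behind it, and turns in the pads as the lid rises.
- tape: Tape roll lying flat, 83 mm across, 24 mm high. To be left alone. Origin: centre of its underside.
- empty_cup: Empty clear cup, 113 mm across, 52 mm high. To be left alone. Origin: centre of its underside.
- wipes: Flat pack of wipes, 106 x 236 x 28 mm. To be left alone. Origin: centre of its underside.
- pen: Lime marker pen lying down, 110 mm long, 20 mm thick. To be left alone. Origin: centre of its underside.
Mind the look-alikes: they are no part of the job. What is shaped like the tag but blue or green is not meant.

How it is judged:
By the outcome, as a careful person would: the job done as asked, in the order asked, and still so for the second after the job is handed in, while the arm keeps its last pose, push and grip.
It also fails if it takes over 54 s, if anything falls off the work surface, if the arm or the gripper's body presses on something with over 40 N, if the wrist force passes 120 N, or if a joint passes its speed limit or range.

ROBOT

A 6-joint arm with a two-finger parallel gripper is mounted at the origin on a cart in front of the work surface, level with it; the furniture and walls round the work are solid. World frame = base frame: x ahead of the robot, y to its left, z up, the work surface at z = 0. Lengths are in m, angles in rad, forces in N, time in s.
With the tool pointing down it reaches from about 0.3 to 0.825 m from the base axis. Payload 5.4 kg.
Tool frame: the origin (TCP) lies at the very end of the fingers, on their centre line; the grasp point (between the pads) lies ctrl.grasp_offset behind it (ctrl.grasp_offset is the distance from the TCP to the grasp point, in m); z points along the fingers, y is the line along which they close (so a half turn about z gives the same grasp; the last joint's range is limited). The gripper opens to 92 mm and grips with 3 to 60 N. Pads are 20 mm wide; open, the fingers measure 128 mm over their backs; the gripper's body (75 mm by 189 mm) begins 69 mm behind the grasp point.
Start: joints at [-1.55, 0.158, 1.597, -0, 1.386, -0.21], TCP at [0.132, -0.56, 0.215] pointing down, gripper open.
Joint ranges: [-2.91, 2.91], [-0.94, 2.29], [0.18, 2.7], [-1.29, 4.43], [0.17, 2.64], [-3, 3]. Speed limits (rad/s): [2.57, 2.57, 3.14, 3.14, 3.14, 3.14].

INTERFACE

Orientations are given as a unit quaternion [x, y, z, w].
In Python, from station import ctrl gives the robot as it stands.
- The arm moves only by the shell command python3 -m creep 'ROWS' [OPENING] [FORCE]. ROWS is JSON, a list of rows, each a list of 2 entries, a list of its own where there are three numbers: the shift along the tool's x, y, z in mm, then the turn, a rotation vector about the tool's x, y, z in degrees. A call has 1 to 10 rows; each row shifts and turns the commanded pose from where the row before left it, along the tool's axes as they then stand; what a row does not reach is not made up. A row lasts 1/8 s, in which the tool goes at most 62.5 mm and 10.7 degrees, less where a joint would pass 70% of its speed; a pose out of reach is approached as far as the arm can. A call is refused whole if a number of a shift passes 62.5 or a number of a turn 10.7, either way. A call with a gripper value outside its range is refused whole. OPENING is the opening, from -1 (shut) to 1 (fully open), set as the call begins (- or left out, the last holds). The fingers move at their own pace and stop on an object; FORCE is the grip in N (left out, the last holds). Time passes only in rows, so rows that do not move let the fingers close. It gives the time, the measured TCP pose, the force, the opening and the grip force at its end, in the units of the state.
- ctrl.read_state(): the state, without advancing time (a new reading comes with each control period).
- ctrl.read_camera(name): name is "scene" or "side" or "wrist"; returns a dict with "color" (480x640x3 uint8, blue, green, red), "depth" (480x640 float32, m along the optical axis (not along the pixel's ray), 0 where there is no reading), "fx", "fy", "cx", "cy" (pixels), "k1" (the pictures are not rectified: a ray, as slopes to the right and down, at radius r is drawn at 1 + k1 r^2 times it, then the intrinsics apply), "xyz" and "rotation" of the camera in the world. Camera axes: x right, y up, looking along -z (the intrinsics and any distortion apply to the point x, -y, -z); pixel columns grow to the right and rows downward; lengths in m; the calibration is good to about 2 mm. A picture is of the moment at which its call begins.
- ctrl.finish_job(): hands the job in; it is judged then, once.
Trained networks look in the newest picture that a camera, given by its name, has taken for a name from the list of things; names that differ only in an ending like _2 or _b are one class to them, and where a whole thing is asked for, a point or a joint stands for the part that bears it (a point fixed in the world has none). Each returns a list of dicts, best first, with "confidence" (0 to 1); they miss things now and then, are a little off and sometimes report something else, mostly with a low value. They report only what shows in the picture. A call takes as long as a camera call. They do not tell look-alikes from the thing itself.
- ctrl.silhouettes(name, camera): "mask" (480x640 bool, what is visible of it) and "location" ([row, column] in pixels, amid what is visible of it).
- ctrl.place_of(name, camera): "location" ([row, column] in pixels: a listed point, or the origin of a listed thing).
The state is a dict: "time": time; "joints": joint angles; "qd": joint speeds; "joint_efforts": joint torques, N m; "ee_pos": TCP position; "tool_rot": TCP orientation; "ft_force": force on the tool from outside, world axes, zero at the start; "torque": the same for the moment, N m; "width": finger opening in m; "gripper_force": force on a finger pad.
Only numpy, scipy, OpenCV 4.12 (cv2) and the standard library are available. Lean on these libraries where they do the work, as an engineer would, in place of code of your own. Each camera call takes 0.05 s, during which the arm holds its last target. There are 200 camera calls.

## Working session

There is one attempt and no reset: what is moved stays moved. The work goes in short steps, Python scripts to look and compute and a shell command to move; the robot and the scene stay as the last step left them, time stands still between calls to the robot, and variables do not carry over. Pictures are saved under pics/ and viewed, at most 10 in all, crops included, and the job is handed in when it is done.

```bash
mkdir -p pics; ls
cat > h.py <<'E'
import numpy as np, cv2, json
from scipy.spatial.transform import Rotation as R
from station import ctrl
def ray(c,px):
    K=np.array([[c['fx'],0,c['cx']],[0,c['fy'],c['cy']],[0,0,1.]])
    u,v=(px[1]-c['cx'])/c['fx'],(px[0]-c['cy'])/c['fy']
    x,y=u,v
    for _ in range(20):
        s=1+c['k1']*(x*x+y*y); x,y=u/s,v/s
    return np.array([x,-y,-1.])
def rotm(c):
    r=np.array(c['rotation'],float)
    return r if r.shape==(3,3) else R.from_quat(r).as_matrix()
def at_depth(c,px,d): return np.array(c['xyz'])+rotm(c)@(ray(c,px)*d)
def at_z(c,px,z):
    o=np.array(c['xyz']);d=rotm(c)@ray(c,px); return o+d*(z-o[2])/d[2]
def tri(l):
    A=np.zeros((3,3));b=np.zeros(3)
    for c,px in l:
        d=rotm(c)@ray(c,px);d/=np.linalg.norm(d);P=np.eye(3)-np.outer(d,d)
        A+=P;b+=P@np.array(c['xyz'])
    return np.linalg.solve(A,b)
def cloud(c,mask):
    out=[at_depth(c,(r,q),c['depth'][r,q]) for r,q in np.argwhere(mask&(c['depth']>0))]
    return np.array(out)
E
python3 - <<'E'
from h import *
np.set_printoptions(precision=4,suppress=True)
print(ctrl.grasp_offset, ctrl.read_state())
for n in("scene","side"):
    c=ctrl.read_camera(n); cv2.imwrite(f"pics/{n}0.png",c['color'])
    print(n,c['xyz'],np.array(c['rotation']),c['fx'],c['k1'])
    for t in("box","rail_left","pointer","mark","tag","tag_seat","lid_hinge","lid_handle"):
        for p in ctrl.place_of(t,n)[:4]:
            rc=[int(round(q)) for q in p['location']]
            d=c['depth'][min(max(rc[0],0),479),min(max(rc[1],0),639)]
            print(t,round(p['confidence'],2),np.round(p['location'],1),at_depth(c,p['location'],d) if d else None)
E
```

```text
pics
0.0187 {'time': 0.0, 'joints': array([-1.5501,  0.159 ,  1.5982,  0.    ,  1.3861, -0.2101]), 'qd': array([ 0.0012, -0.0002,  0.0008,  0.0003,  0.0006,  0.001 ]), 'joint_efforts': array([ -0.0002, -38.5564, -32.2106,   0.0701,   0.0379,  -0.0001]), 'ee_pos': array([ 0.1315, -0.5592,  0.2136]), 'tool_rot': array([ 0.9933,  0.1152,  0.0001, -0.0009]), 'ft_force': array([ 0.2749, -0.7054, -0.4175]), 'torque': array([ 0.0058,  0.0371, -0.0177]), 'gripper_force': 0.0, 'width': 0.09168891112147652}
scene [-0.6035 -0.6058  1.0406] [ 0.3809 -0.2349 -0.4661  0.7632] 535.8018948747169 0.005743081728735254
box 0.58 [257.1 354.8] [ 0.5343 -0.1297  0.0657]
rail_left 0.61 [247.3 299.8] [0.4563 0.01   0.1057]
pointer 0.48 [254.  347.9] [ 0.5176 -0.1146  0.0834]
mark 0.16 [248. 302.] [0.4522 0.0004 0.1093]
tag_seat 0.57 [312.5 445.9] [ 0.1381 -0.4831  0.3426]
tag_seat 0.52 [230.4 345.6] [ 0.5916 -0.0717  0.1063]
lid_handle 0.97 [226.8 344.4] [ 0.5613 -0.0811  0.1415]
side [0.1692 0.7154 0.7907] [-0.0937  0.4109  0.8876 -0.1858] 444.1244645138638 -0.042420805252755316
box 0.69 [248.6 296.5] [0.5522 0.0358 0.1099]
box 0.54 [328.2 254.7] [0.5389 0.255  0.0767]
rail_left 0.66 [254.2 337.2] [0.4564 0.0197 0.113 ]
pointer 0.56 [224.2 329. ] [ 0.5276 -0.0967  0.0939]
mark 0.73 [246.8 296.9] [0.5543 0.0297 0.1099]
mark 0.64 [241.  398.1] [ 0.3592 -0.1561  0.0476]
mark 0.42 [254.1 336. ] [0.46   0.0182 0.1108]
tag 0.92 [362.1 358.4] [0.3253 0.2232 0.0408]
tag 0.83 [349.2 301.8] [0.4454 0.2336 0.0305]
tag_seat 0.78 [324.6 253.9] [0.5367 0.2581 0.0928]
tag_seat 0.71 [331.2 300.5] [0.4512 0.223  0.0742]
tag_seat 0.64 [345.9 361.7] [0.325  0.2097 0.0769]
lid_hinge 0.65 [208.5 270.3] [ 0.6862 -0.0786  0.1102]
lid_handle 0.96 [208.6 315.9] [ 0.5555 -0.0811  0.1453]
```

View pics/side0.png

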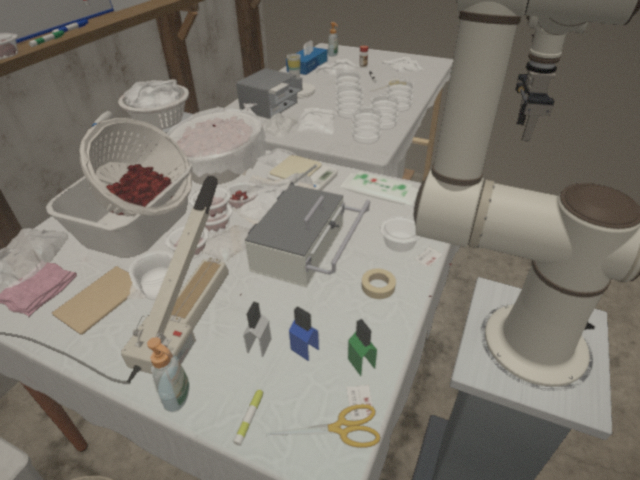

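View pics/scene0.png

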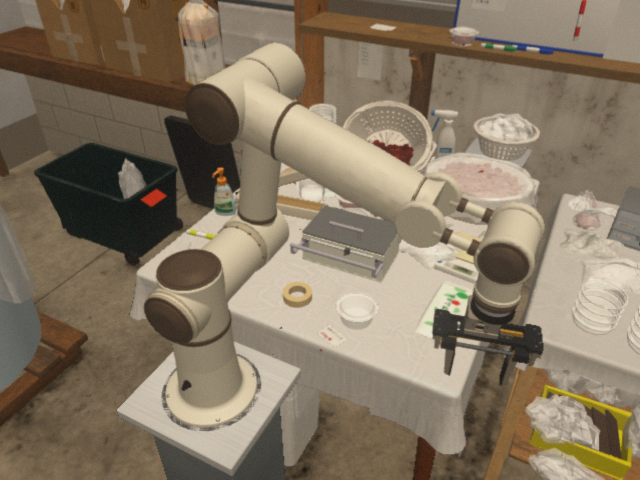

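The side view shows the grey aluminium tag at about (327,255), with blue (302,335) and green (360,345) look-alikes; the box is at (300,235) with its rail in front at (345,235). The scene view shows the box at (348,240), with the tag hidden behind the arm.

```bash
cat > m.py <<'E'
from h import *
np.set_printoptions(precision=4,suppress=True)
C={n:ctrl.read_camera(n) for n in("scene","side")}
for n,c in C.items():
    im=c['color'];
    for t in("lid_handle","lid","tag_seat"):
        for s in ctrl.silhouettes(t,n)[:4]:
            P=cloud(c,s['mask'])
            if len(P)<20: continue
            print(n,t,round(s['confidence'],2),s['location'],len(P),'med',np.median(P,0))
            if t=='lid':
                Q=P[(P[:,2]>.095)&(P[:,2]<.125)]
                print('  lidrect',cv2.minAreaRect((Q[:,:2]*1000).astype(np.float32)),np.median(Q[:,2]))
            if t=='tag_seat':
                for lo,hi in((.09,.13),(.0,.06)):
                    Q=P[(P[:,2]>lo)&(P[:,2]<hi)]
                    if len(Q)>5: print('  ',lo,len(Q),Q.mean(0),cv2.minAreaRect((Q[:,:2]*1000).astype(np.float32)))
cp=cv2.resize(C['side']['color'][285:365,225:325],(0,0),fx=4,fy=4,interpolation=2)
c2=cv2.resize(C['side']['color'][180:280,245:375],(0,0),fx=3,fy=3,interpolation=2)
c3=cv2.resize(C['scene']['color'][200:280,285:405],(0,0),fx=3,fy=3,interpolation=2)
o=np.zeros((560,800,3),np.uint8);o[:320,:400]=cp;o[:300,400:790]=c2;o[320:560,:360]=c3
cv2.imwrite('pics/m1.png',o)
E
python3 m.py
```

```text
scene lid_handle 0.58 [230.3, 351.5] 2830 med [ 0.5921 -0.0906  0.1063]
scene lid 0.91 [231.9, 349.1] 2822 med [ 0.5937 -0.088   0.1063]
  lidrect ((614.041259765625, -81.60533142089844), (174.39122009277344, 262.5549011230469), 1.3799991607666016) 0.10616007528307403
side lid_handle 0.83 [221.8, 296.1] 4092 med [ 0.6052 -0.0578  0.1097]
side lid_handle 0.42 [235.5, 293.0] 7214 med [ 0.5857 -0.0235  0.1084]
side lid_handle 0.37 [333.4, 256.5] 946 med [0.5374 0.2504 0.0691]
side lid 0.78 [219.7, 298.2] 4150 med [ 0.6065 -0.0574  0.1097]
  lidrect ((612.8331909179688, -83.05757141113281), (167.026123046875, 269.6787414550781), 2.039069890975952) 0.10965004005761603
side lid 0.71 [223.2, 334.0] 28 med [ 0.5184 -0.1001  0.094 ]
  lidrect ((521.0350341796875, -102.36383056640625), (8.945590019226074, 10.367679595947266), 1.484142780303955) 0.09732970575457245
side tag_seat 0.86 [335.2, 303.6] 1024 med [0.4458 0.2222 0.0678]
   0.09 266 [0.4474 0.2177 0.1132] ((449.5567626953125, 214.6211700439453), (14.271529197692871, 35.976280212402344), 79.28836059570312)
   0.0 446 [0.4462 0.2219 0.03  ] ((450.21942138671875, 213.693359375), (39.72590637207031, 50.936607360839844), 76.96211242675781)
side tag_seat 0.84 [329.6, 256.1] 966 med [0.5375 0.2486 0.0685]
   0.09 250 [0.5409 0.2481 0.1144] ((543.0689086914062, 244.276611328125), (15.726998329162598, 37.588348388671875), 4.246644020080566)
   0.0 411 [0.544  0.2406 0.0268] ((571.212890625, 201.2594451904297), (54.4060173034668, 163.98855590820312), 32.505455017089844)
side tag_seat 0.79 [347.6, 360.0] 893 med [0.3271 0.2073 0.0716]
   0.09 252 [0.3264 0.2039 0.114 ] ((327.9366455078125, 200.1190643310547), (15.071662902832031, 35.8338623046875), 48.45891571044922)
   0.0 338 [0.327  0.2066 0.0317] ((347.0384826660156, 163.61334228515625), (50.92575454711914, 140.92015075683594), 27.742351531982422)
```

View pics/m1.png

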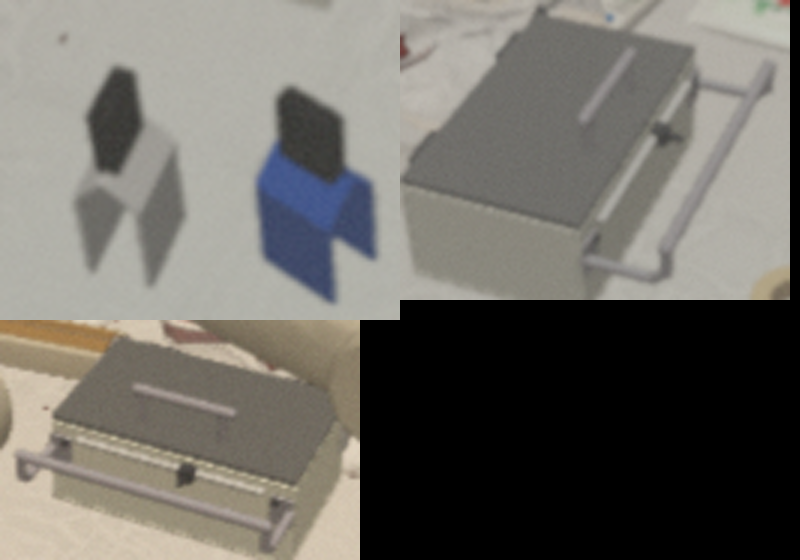

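```bash
cat > plan.py <<'E'
import sys
from h import *
# plan.py x y z yawdeg_of_tool_y [pitchless]: turn (tool rotvec deg) then shift (mm, after-turn axes)
x,y,z,a=map(float,sys.argv[1:5]); a=np.radians(a)
s=ctrl.read_state()
Y=np.array([np.cos(a),np.sin(a),0]);Z=np.array([0,0,-1.]);T=np.c_[np.cross(Y,Z),Y,Z]
R0=R.from_quat(s['tool_rot'])
print('turn',np.round((R0.inv()*R.from_matrix(T)).as_rotvec(degrees=True),2),'shift',np.round(T.T@(np.array([x,y,z])-s['ee_pos'])*1000,1),'t',round(s['time'],2),'F',np.round(s['ft_force'],1),s['width'])
E
python3 plan.py 0.38 -0.08 0.32 2
```

```text
turn [ -0.    -0.   -78.78] shift [ 470.8  265.1 -105.4] t 1.3 F [ 0.1 -0.2 -0.1] 0.09185608013020195
```

```bash
python3 -m creep '[[[0,0,-8],[0,0,-9.85]],[[0,0,-8],[0,0,-9.85]],[[0,0,-8],[0,0,-9.85]],[[0,0,-8],[0,0,-9.85]],[[0,0,-8],[0,0,-9.85]],[[0,0,-8],[0,0,-9.85]],[[0,0,-8],[0,0,-9.85]],[[0,0,-8],[0,0,-9.85]]]' 1 20
python3 -m creep '[[[47,26.5,-4],[0,0,0]],[[47,26.5,-4],[0,0,0]],[[47,26.5,-4],[0,0,0]],[[47,26.5,-4],[0,0,0]],[[47,26.5,-4],[0,0,0]],[[47,26.5,-4],[0,0,0]],[[47,26.5,-4],[0,0,0]],[[47,26.5,-4],[0,0,0]],[[47,26.5,-4],[0,0,0]],[[47,26.5,-4],[0,0,0]]]'
cat > w.py <<'E'
import sys
from h import *
np.set_printoptions(precision=4,suppress=True)
n=sys.argv[1]
c=ctrl.read_camera('wrist'); cv2.imwrite(f'pics/{n}.png',c['color'])
print(c['xyz'],c['fx'],ctrl.read_state()['ee_pos'])
for t in sys.argv[2:]:
    for p in ctrl.place_of(t,'wrist')[:3]:
        r,q=[int(np.clip(round(v),0,m)) for v,m in zip(p['location'],(479,639))]
        print(t,round(p['confidence'],2),np.round(p['location'],1),at_depth(c,p['location'],c['depth'][r,q]),
          {'rail_left':at_z(c,p['location'],.105),'mark':at_z(c,p['location'],.105),'pointer':at_z(c,p['location'],.088),'lid_handle':at_z(c,p['location'],.1435),'tag_seat':at_z(c,p['location'],.0697)}.get(t,''))
E
python3 w.py w1 box rail_left pointer mark lid_handle lid_hinge
```

```text
time: 2.3
ee_pos: [0.1315, -0.5597, 0.2789]
tool_rot: [0.692, 0.721, 0.0, 0.0]
ft_force: [-0.8, -0.1, 0.5]
width: 0.0919
gripper_force: 0.0
time: 3.55
ee_pos: [0.3803, -0.079, 0.3191]
tool_rot: [0.695, 0.719, 0.0, 0.001]
ft_force: [-0.3, -0.3, -0.7]
width: 0.0921
gripper_force: 0.0
[ 0.3763 -0.0039  0.4894] 343.91653480610745 [ 0.3823 -0.0735  0.3196]
box 0.73 [208.9 475.9] [ 0.562  -0.0635  0.1082] 
rail_left 0.75 [140.6 390. ] [0.4569 0.0063 0.1098] [0.4579 0.0065 0.105 ]
pointer 0.69 [238.4 439.6] [ 0.5297 -0.1027  0.0955] [ 0.5326 -0.1045  0.088 ]
lid_handle 0.87 [231.4 486.8] [ 0.5574 -0.08    0.149 ] [ 0.5603 -0.0812  0.1435]
lid_handle 0.7 [163.1 307.9] [ 0.3685 -0.0252  0.0013] [ 0.3708 -0.019   0.1435]
lid_hinge 0.6 [226.2 574.1] [ 0.6831 -0.0786  0.1094]
```

View pics/w1.png

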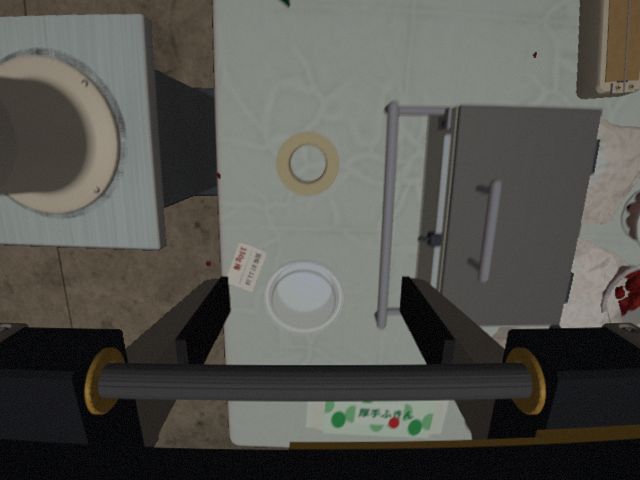

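The wrist view shows the rail from (393,103) to (381,326), the pointer at (435,238) and the handle bar from (495,185) to (485,278); the tape is at (308,163) and the cup at (303,295).

```bash
python3 - <<'E'
from h import *
np.set_printoptions(precision=4,suppress=True)
c=ctrl.read_camera('wrist'); im=c['color']
g=cv2.cvtColor(im,cv2.COLOR_BGR2GRAY)
# rail axis: points in depth cloud ~ z .1-.118 in the rail region
m=np.zeros((480,640),bool); m[115:300,375:405]=1
P=cloud(c,m); Q=P[(P[:,2]>.098)&(P[:,2]<.125)]
f=np.polyfit(Q[:,1],Q[:,0],1); print('rail n',len(Q),'slope',f, 'yaw deg',-np.degrees(np.arctan(f[0])),'top z',np.percentile(Q[:,2],[50,90]))
m=np.zeros((480,640),bool); m[180:285,478:505]=1
P=cloud(c,m); Q=P[(P[:,2]>.135)&(P[:,2]<.165)]
k=np.polyfit(Q[:,1],Q[:,0],1); print('handle',len(Q),Q.mean(0),'yaw',-np.degrees(np.arctan(k[0])),Q[:,1].min(),Q[:,1].max(),k)
print('rail ends',at_z(c,(103,393),.105),at_z(c,(326,381),.105))
print(g[228:250,420:446])
m=(g<60);m2=np.zeros_like(m);m2[228:250,418:446]=1
ij=np.argwhere(m&m2); print('dark',ij.mean(0),ij.min(0),ij.max(0), at_z(c,ij.mean(0),.088))
E
python3 plan.py 0.50 0.20 0.30 2
```

```text
rail n 1992 slope [-0.0347  0.4578] yaw deg 1.984857193891828 top z [0.1104 0.1119]
handle 1176 [ 0.5597 -0.0822  0.1476] yaw 2.0916464827764085 -0.13759584810618 -0.03025246418774806 [-0.0365  0.5567]
rail ends [0.4565 0.0419 0.105 ] [ 0.4658 -0.2182  0.105 ]
[[ 96  95  64  62  63  65  64  63  61  62  64  64  64  65  63  61  83 115
  126 130 131 131 116  77  63  66]
 [ 94  93  68  61  62  61  63  64  65  64  65  63  64  65  63  60  86 116
  129 128 128 132 110  76  61  67]
 [ 89  87  65  59  62  65  62  63  62  57  56  58  56  60  57  56  89 120
  129 129 131 132 111  78  61  70]
 [ 88  93  64  63  62  61  65  61  51  31  27  24  25  22  22  43  91 119
  125 124 128 131 105  73  59  69]
 [ 79  81  66  63  63  62  62  61  41  14  20  21  17  21  15  30  68  89
   94  95  97 112  96  70  64  75]
 [ 79  80  65  62  62  62  62  59  39  17  21  18  20  28  21  30  33  36
   39  39  39  54  60  61  65  80]
 [ 91  80  64  64  63  64  64  55  33  24  16  22  38  44  42  39  42  39
   40  43  41  40  44  57  65  85]
 [ 77  72  55  57  56  56  58  50  30  11  16  27  38  45  46  44  44  43
  
[... 1027 characters left out ...]
  60  63  65  64  66  61  60  51  41  48  46  48  60  69  71
   72  71  70  54  59  65  98  79]
 [ 82  62  61  63  65  66  65  62  63  65  61  61  57  55  63  90 110 116
  116 118 106  79  63  62 105  80]
 [ 75  64  65  65  61  65  65  61  60  63  64  65  64  61  70 106 127 131
  132 135 124  88  63  67 114  79]
 [ 62  64  63  63  65  64  63  64  66  65  62  66  61  58  76 110 131 134
  130 133 114  82  61  69 115  72]
 [ 63  59  64  62  62  62  65  63  60  65  62  68  60  60  83 115 127 131
  133 134 113  78  60  68 111  73]]
dark [237.8835 432.5376] [230 419] [249 444] [ 0.5221 -0.107   0.088 ]
turn [-0.02  0.01 -0.13] shift [277.5 130.4  18.5] t 3.95 F [ 0.1 -0.4 -1. ] 0.09178223193095969
```

```bash
python3 -m creep '[[[46,25,2],[0,0,0]],[[46,25,2],[0,0,0]],[[46,25,2],[0,0,0]],[[46,25,2],[0,0,0]],[[46,25,2],[0,0,0]],[[46,25,2],[0,0,0]],[[0,0,0],[0,0,0]]]'
python3 w.py w2 tag_seat tag
python3 - <<'E'
from h import *
c=ctrl.read_camera('wrist')
s=ctrl.silhouettes('tag','wrist')
for q in s[:4]:
    P=cloud(c,q['mask']); print(q['location'],round(q['confidence'],2),len(P))
    Q=P[(P[:,2]>.105)&(P[:,2]<.14)]
    if len(Q)>10: print(' fin',len(Q),Q.mean(0),cv2.minAreaRect((Q[:,:2]*1000).astype(np.float32)))
    Q=P[(P[:,2]>.05)&(P[:,2]<.09)]
    if len(Q)>10: print(' roof',len(Q),Q.mean(0),cv2.minAreaRect((Q[:,:2]*1000).astype(np.float32)))
E
```

```text
time: 4.82
ee_pos: [0.5206, 0.2012, 0.305]
tool_rot: [0.694, 0.72, -0.001, -0.001]
ft_force: [0.9, -0.3, -0.2]
width: 0.0917
gripper_force: 0.0
[0.5172 0.2762 0.4755] 343.91653480610745 [0.5203 0.1999 0.3057]
tag_seat 0.92 [180.8 338.9] [0.5421 0.2448 0.1246] [0.546  0.2399 0.0697]
tag_seat 0.91 [204.3 257.6] [0.4584 0.2163 0.1154] [0.4509 0.2087 0.0697]
tag_seat 0.69 [208.6 157.1] [0.3324 0.2007 0.0768] [0.3291 0.1994 0.0697]
tag 0.7 [196.9 265.9] [0.4614 0.2185 0.0741] 
tag 0.64 [201.1 182.5] [0.3488 0.2044 0.0386] 
[196.9, 259.1] 0.9 1659
 fin 551 [0.45241434 0.21275739 0.12251569] ((451.186767578125, 211.763427734375), (13.56699275970459, 36.365509033203125), 75.63370513916016)
 roof 814 [0.45619749 0.21915973 0.07211004] ((450.9460144042969, 211.21853637695312), (37.944366455078125, 50.42742156982422), 76.35635375976562)
[202.4, 161.4] 0.83 2638
 fin 691 [0.3315043  0.19766956 0.1203516 ] ((329.1121826171875, 196.43568420410156), (14.648859977722168, 36.083152770996094), 51.51225280761719)
 roof 1075 [0.33638538 0.20281015 0.0714015 ] ((328.9617614746094, 196.44577026367188), (38.67865753173828, 50.643280029296875), 53.47780990600586)
[174.5, 334.7] 0.67 1451
 fin 521 [0.54464602 0.24253268 0.12396138] ((545.228759765625, 241.9578399658203), (14.518874168395996, 35.88641357421875), 7.609257698059082)
 roof 857 [0.54259719 0.24434284 0.07199984] ((545.3519287109375, 241.7625732421875), (38.045631408691406, 50.29467010498047), 7.487339496612549)
```

View pics/w2.png

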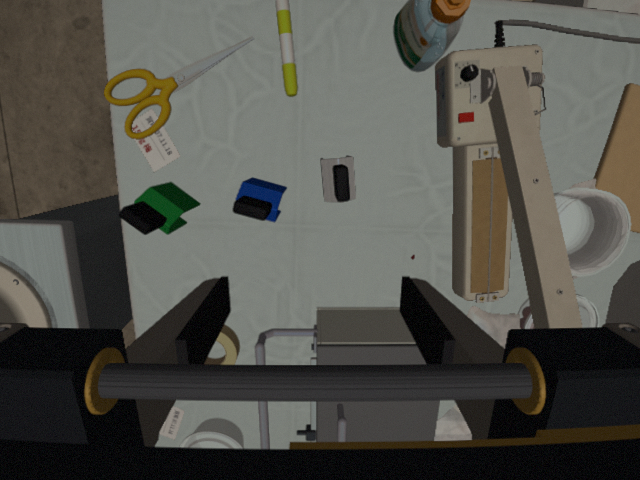

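The wrist view shows the grey tag at (338,180), yawed about 7.5°, with the blue tag at (260,200), the green one at (160,208) and the sealer at about (500,150) clear of it.

```bash
python3 plan.py 0.5453 0.2418 0.15 7.5
```

```text
turn [ 0.03  0.01 -5.61] shift [ 39.3  30.7 157. ] t 5.08 F [-0.5  0.3  0.3] 0.09212074105328738
```

```bash
python3 -m creep '[[[0,0,0],[0,0,-5.6]],[[13,10,52],[0,0,0]],[[13,10,52],[0,0,0]],[[13,10.5,52],[0,0,0]],[[0,0,0],[0,0,0]],[[0,0,0],[0,0,0]]]' 0.3
python3 plan.py 0.5453 0.2418 0.089 7.5; python3 w.py w3
python3 - <<'E'
from h import *
c=ctrl.read_camera('wrist')
for q in ctrl.silhouettes('tag','wrist')[:3]:
    P=cloud(c,q['mask']); Q=P[(P[:,2]>.105)&(P[:,2]<.14)]
    if len(Q)>10: print(' fin',q['location'],len(Q),Q.mean(0),cv2.minAreaRect((Q[:,:2]*1000).astype(np.float32)))
E
```

```text
time: 5.82
ee_pos: [0.5461, 0.2424, 0.1531]
tool_rot: [0.659, 0.752, 0.001, 0.001]
ft_force: [0.4, 0.2, 1.4]
width: 0.0596
gripper_force: 0.0
turn [ 0.18 -0.    0.07] shift [-0.5 -0.9 64.1] t 5.83 F [0.4 0.2 1.4] 0.05959033745422752
[0.5345 0.3167 0.3235] 343.91653480610745 [0.5467 0.2427 0.154 ]
 fin [266.8, 189.1] 1874 [0.45326885 0.21448401 0.12029342] ((451.80584716796875, 211.95445251464844), (15.137284278869629, 35.25723648071289), 75.3316650390625)
 fin [252.1, 310.7] 1327 [0.54499183 0.24534703 0.12364033] ((545.4812622070312, 242.7789306640625), (14.177877426147461, 35.13792037963867), 8.17940616607666)
 fin [257.7, 55.6] 788 [0.34023991 0.19419667 0.11441221] ((337.789794921875, 197.1045379638672), (11.187278747558594, 28.759769439697266), 28.829484939575195)
```

```bash
python3 -m creep '[[[0,-0.5,22],[0,0,0]],[[0,0,22],[0,0,0]],[[0,0,20],[0,0,0]],[[0,0,0],[0,0,0]]]' && python3 -m creep '[[[0,0,0],[0,0,0]],[[0,0,0],[0,0,0]],[[0,0,0],[0,0,0]],[[0,0,0],[0,0,0]]]' -1 35; python3 plan.py 0.4582 -0.003 0.30 2
```

```text
time: 6.48
ee_pos: [0.5436, 0.2427, 0.0856]
tool_rot: [0.659, 0.752, -0.001, -0.001]
ft_force: [0.2, -0.2, 0.7]
width: 0.0595
gripper_force: 0.0
time: 6.98
ee_pos: [0.5447, 0.2431, 0.0869]
tool_rot: [0.659, 0.753, 0.0, 0.0]
ft_force: [1.0, 0.4, -1.1]
width: 0.0218
gripper_force: 0.0
turn [ 0.03 -0.01  5.62] shift [-243.   -95.  -213.1] t 6.97 F [ 1.   0.4 -1.1] 0.021847551614494722
```

```bash
python3 -m creep '[[[0,0,0],[0,0,0]],[[0,0,0],[0,0,0]],[[0,0,0],[0,0,0]]]'; python3 -m creep '[[[0,0,-30],[0,0,0]],[[0,0,-50],[0,0,0]],[[0,0,-55],[0,0,0]],[[0,0,-25],[0,0,5.6]],[[0,0,0],[0,0,0]],[[0,0,0],[0,0,0]]]'; python3 plan.py 0.4582 -0.003 0.245 2
python3 - <<'E'
from h import *
for n in ('wrist','side'):
  c=ctrl.read_camera(n)
  cv2.imwrite(f'pics/h_{n}.png',c['color'])
  for q in ctrl.silhouettes('tag',n)[:4]:
    P=cloud(c,q['mask']); Q=P[(P[:,2]>.13)&(P[:,2]<.26)]
    if len(Q)>10: print(n,q['location'],len(Q),Q.mean(0),Q.min(0),Q.max(0),cv2.minAreaRect((Q[:,:2]*1000).astype(np.float32)))
E
```

```text
time: 7.35
ee_pos: [0.5444, 0.2431, 0.0865]
tool_rot: [0.659, 0.753, -0.0, -0.0]
ft_force: [-0.7, -0.3, -0.4]
width: 0.0137
gripper_force: 35.0
time: 8.1
ee_pos: [0.5435, 0.2428, 0.2444]
tool_rot: [0.694, 0.72, -0.001, -0.001]
ft_force: [0.1, -0.3, -1.5]
width: 0.0136
gripper_force: 35.0
turn [-0.19  0.04  0.11] shift [-242.7  -93.8   -0.6] t 8.1 F [ 0.1 -0.3 -1.5] 0.013602737397996
wrist [279.0, 313.6] 2514 [0.54169847 0.25899649 0.22812891] [0.52260122 0.2421703  0.15930462] [0.56107182 0.26721033 0.25986768] ((541.889404296875, 254.84471130371094), (37.96253967285156, 23.776626586914062), 2.421046733856201)
side [281.8, 249.1] 988 [0.53508355 0.24933285 0.20449551] [0.52005413 0.21668676 0.15698734] [0.55950764 0.26971683 0.25996205] ((540.4174194335938, 243.22552490234375), (39.61458206176758, 52.07123947143555), 1.7330158948898315)
```

```bash
python3 -m creep '[[[-48.5,-18.7,0],[0,0,0]],[[-48.5,-18.7,0],[0,0,0]],[[-48.5,-18.7,0],[0,0,0]],[[-48.5,-18.7,0],[0,0,0]],[[-48.5,-18.7,0],[0,0,0]],[[0,0,0],[0,0,0]],[[0,0,0],[0,0,0]]]'; python3 plan.py 0.4582 -0.003 0.1225 2
python3 - <<'E'
from h import *
for n in ('side',):
  c=ctrl.read_camera(n)
  cv2.imwrite(f'pics/h2_{n}.png',cv2.resize(c['color'][130:330,220:420],(0,0),fx=3,fy=3))
  for q in ctrl.silhouettes('tag',n)[:4]:
    P=cloud(c,q['mask']); Q=P[(P[:,2]>.13)&(P[:,2]<.26)]
    if len(Q)>10: print(n,q['location'],len(Q),Q.mean(0),Q.min(0),Q.max(0))
  m=np.zeros((480,640),bool); m[200:275,325:375]=1
  P=cloud(c,m); Q=P[(P[:,2]>.098)&(P[:,2]<.125)&(P[:,0]>.44)&(P[:,0]<.48)&(P[:,1]<.03)&(P[:,1]>-.2)]
  f=np.polyfit(Q[:,1],Q[:,0],1); print('rail side',len(Q),f)
E
```

```text
time: 9.18
ee_pos: [0.4596, -0.0021, 0.2462]
tool_rot: [0.695, 0.719, 0.0, -0.0]
ft_force: [-0.2, 0.0, -1.6]
width: 0.0138
gripper_force: 35.0
turn [-0.02 -0.05  0.01] shift [ -0.8  -1.4 123.7] t 9.18 F [-0.2  0.  -1.6] 0.013795754023240547
side [214.3, 339.3] 598 [0.4545807  0.00505159 0.20873706] [ 0.43726676 -0.0285669   0.16169967] [0.4763439  0.02571278 0.25978022]
rail side 290 [-0.03672296  0.45548864]
```

View pics/h2_side.png

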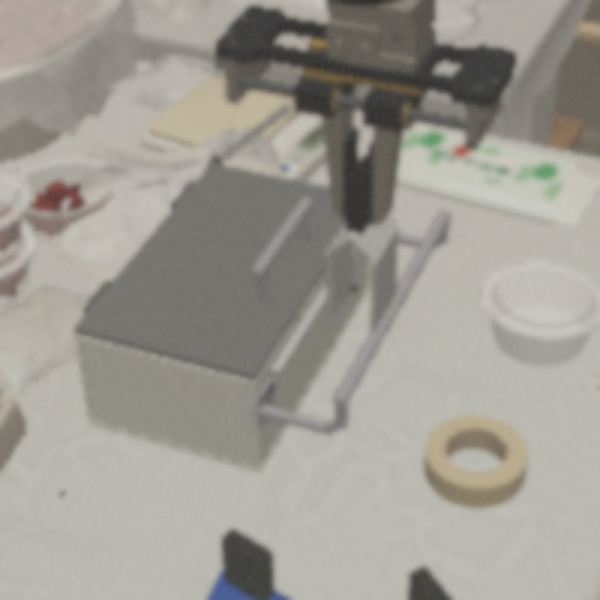

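The tag hangs from the gripper above the rail's left part (crop about (365,250)), its legs on either side of the rail line. Lowering it now.

```bash
python3 -m creep '[[[-0.5,-1,40],[0,0,0]],[[0,0,40],[0,0,0]],[[0,0,20],[0,0,0]],[[0,0,10],[0,0,0]],[[0,0,6],[0,0,0]],[[0,0,4],[0,0,0]],[[0,0,2],[0,0,0]],[[0,0,0],[0,0,0]]]'; python3 plan.py 0.4615 -0.108 0.1225 2
```

```text
time: 10.28
ee_pos: [0.4589, -0.0032, 0.1249]
tool_rot: [0.695, 0.719, 0.0, 0.0]
ft_force: [0.3, -1.3, -0.8]
width: 0.0138
gripper_force: 35.0
turn [0.04 0.01 0.02] shift [-104.8   -1.     2.4] t 10.28 F [ 0.3 -1.3 -0.8] 0.01381126287556198
```

```bash
python3 -m creep '[[[0,0,1],[0,0,0]],[[0,0,1],[0,0,0]],[[0,0,0],[0,0,0]]]';python3 -m creep '[[[0,0,1],[0,0,0]],[[0,0,0],[0,0,0]],[[0,0,0],[0,0,0]]]'
```

```text
time: 10.65
ee_pos: [0.4587, -0.0031, 0.1227]
tool_rot: [0.695, 0.719, 0.0, 0.0]
ft_force: [1.5, 0.1, -1.4]
width: 0.0135
gripper_force: 35.0
time: 11.02
ee_pos: [0.4592, -0.0032, 0.122]
tool_rot: [0.695, 0.719, 0.0, 0.001]
ft_force: [2.6, 0.2, 0.4]
width: 0.0137
gripper_force: 35.0
```

```bash
python3 -m creep '[[[0,1,0.5],[0,0,0]],[[0,0,0],[0,0,0]],[[0,0,0],[0,0,0]]]';python3 -m creep '[[[-5,0,0.3],[0,0,0]],[[-10,0,0],[0,0,0]],[[-10,0,0],[0,0,0]],[[-10,0,0],[0,0,0]],[[-10,0,0],[0,0,0]],[[-10,0,0],[0,0,0]],[[0,0,0],[0,0,0]],[[0,0,0],[0,0,0]]]'; python3 w.py w4 pointer mark rail_left
```

```text
time: 11.4
ee_pos: [0.4596, -0.0032, 0.1217]
tool_rot: [0.694, 0.72, -0.0, 0.0]
ft_force: [-1.6, -0.1, 5.2]
width: 0.0138
gripper_force: 35.0
time: 12.4
ee_pos: [0.4616, -0.0577, 0.1216]
tool_rot: [0.695, 0.719, 0.0, -0.0]
ft_force: [-2.0, 1.6, 8.7]
width: 0.0138
gripper_force: 35.0
[0.4578 0.0171 0.2921] 343.91653480610745 [ 0.4616 -0.0577  0.1216]
rail_left 0.72 [174.1 316.5] [0.4593 0.0042 0.1125] [0.4594 0.0036 0.105 ]
```

View pics/w4.png

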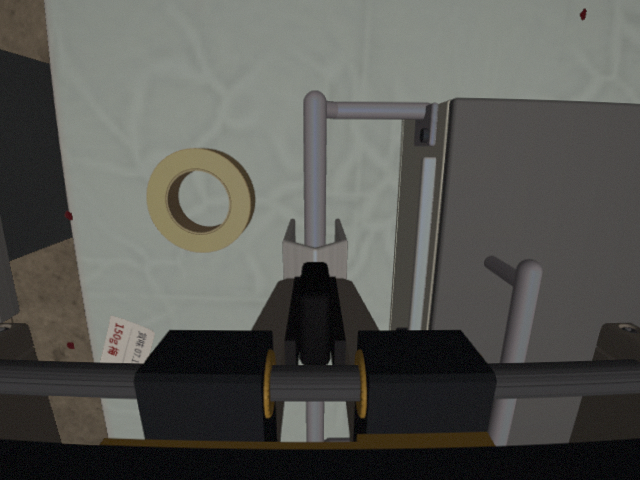

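```bash
python3 -m creep '[[[-5,0,-0.3],[0,0,0]],[[-10,0,0],[0,0,0]],[[-10,0,0],[0,0,0]],[[-10,0,0],[0,0,0]],[[-10,0,0],[0,0,0]],[[-5,0,0],[0,0,0]],[[0,0,0],[0,0,0]],[[0,0,0],[0,0,0]]]'
python3 - <<'E'
from h import *
np.set_printoptions(precision=4,suppress=True)
o=[]
for n in ('scene','side'):
  c=ctrl.read_camera(n)
  for t in('pointer','tag_seat','tag'):
    for p in ctrl.place_of(t,n)[:2]: print(n,t,p, at_z(c,p['location'],.088))
  r,q=(195,290) if n=='scene' else (170,270)
  o.append(cv2.resize(c['color'][r:r+110,q:q+100],(400,440),interpolation=2))
cv2.imwrite('pics/p1.png',np.hstack(o))
E
```

```text
time: 13.6
ee_pos: [0.4633, -0.1074, 0.1217]
tool_rot: [0.695, 0.719, 0.0, -0.001]
ft_force: [-0.8, 3.5, 6.4]
width: 0.0138
gripper_force: 35.0
scene pointer {'location': [250.0, 349.2], 'confidence': 0.43} [ 0.5311 -0.1124  0.088 ]
scene tag_seat {'location': [263.0, 220.9], 'confidence': 0.93} [0.3107 0.1835 0.088 ]
scene tag_seat {'location': [257.2, 339.8], 'confidence': 0.68} [ 0.4881 -0.1027  0.088 ]
scene tag {'location': [284.8, 223.9], 'confidence': 0.68} [0.2384 0.1216 0.088 ]
scene tag {'location': [259.4, 244.8], 'confidence': 0.55} [0.3551 0.1328 0.088 ]
side pointer {'location': [224.1, 330.3], 'confidence': 0.47} [ 0.5277 -0.1052  0.088 ]
side tag_seat {'location': [328.1, 302.5], 'confidence': 0.86} [0.4456 0.2239 0.088 ]
side tag_seat {'location': [224.6, 353.7], 'confidence': 0.74} [ 0.4718 -0.1267  0.088 ]
side tag {'location': [248.4, 353.1], 'confidence': 0.98} [ 0.4399 -0.0401  0.088 ]
side tag {'location': [362.4, 360.2], 'confidence': 0.93} [0.3121 0.2535 0.088 ]
```

View pics/p1.png

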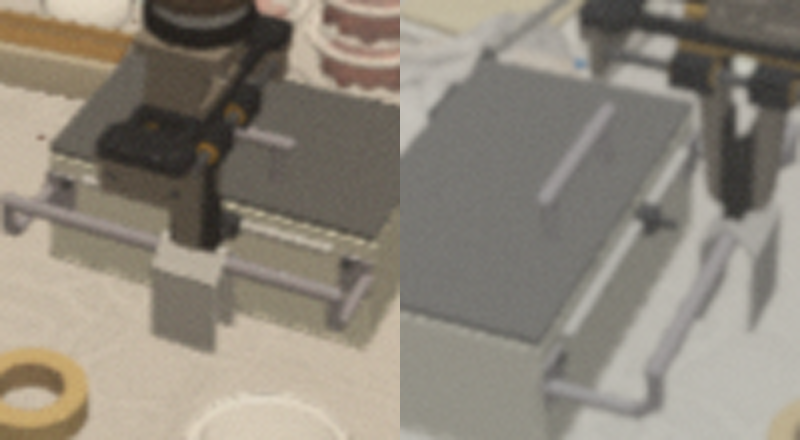

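The tag hangs on the rail near the pointer: in the left (scene) half the tag is at (188,295) with the pointer just behind the finger; in the right (side) half the pointer is at (655,217) and the tag at (740,250).

Run:
```python
from h import *
np.set_printoptions(precision=4,suppress=True)
B=R.from_euler('z',2.03,degrees=True).as_matrix(); O=np.array([.611,-.083,0])
def bx(p): return (np.atleast_2d(p)-O)@B
def dark(g,r0,r1,c0,c1):
    w=np.clip(75-g[r0:r1,c0:c1].astype(float),0,None); rr,cc=np.mgrid[r0:r1,c0:c1]
    n,l,st,ce=cv2.connectedComponentsWithStats((w>0).astype(np.uint8))
    if n<2: return None
    k=1+np.argmax(st[1:,4]); w=w*(l==k)
    return np.array([(rr*w).sum(),(cc*w).sum()])/w.sum(),st[k]
D={}
S={n:ctrl.read_camera(n) for n in('scene','side')}
im={'scene':cv2.imread('pics/scene0.png'),'side':cv2.imread('pics/side0.png')}
reg={'scene':(243,260,338,356),'side':(214,234,324,342)}
for n in S:
    g=cv2.cvtColor(im[n],cv2.COLOR_BGR2GRAY); d=dark(g,*reg[n]); print(n,d)
    D[n]=d[0]; print('  at z.088 box',bx(at_z(S[n],d[0],.088)))
p=tri([(S[n],D[n]) for n in S]); print('pointer tri',p,'box',bx(p))
print('TCP box',bx(ctrl.read_state()['ee_pos']))
for n in S:
    c=S[n]
    for q in ctrl.silhouettes('tag',n)[:5]:
        P=cloud(c,q['mask']); 
        if len(P)<30: continue
        Q=bx(P); Q=Q[(abs(Q[:,0]+.15)<.03)&(Q[:,2]>.04)&(Q[:,2]<.095)&(abs(Q[:,1])<.1)]
        if len(Q)<30: continue
        print(n,'tag',q['location'],len(Q),np.percentile(Q,[1,99],axis=0), 'mid y',np.percentile(Q[:,1],[1,99]).mean())
```

```text
scene (array([251.6159, 346.6887]), array([ 7,  6,  4,  6, 18], dtype=int32))
  at z.088 box [[-0.0911 -0.0229  0.088 ]]
side (array([225.7097, 332.4839]), array([ 8, 11,  3,  3,  6], dtype=int32))
  at z.088 box [[-0.0917 -0.0151  0.088 ]]
pointer tri [ 0.5232 -0.1072  0.0842] box [[-0.0886 -0.0211  0.0842]]
TCP box [[-0.1484 -0.0191  0.1217]]
scene tag [267.6, 338.7] 287 [[-0.1722 -0.0465  0.0408]
 [-0.1293  0.0031  0.0942]] mid y -0.021691491709645582
side tag [227.4, 354.7] 95 [[-0.1703 -0.0441  0.0446]
 [-0.1353  0.0062  0.0944]] mid y -0.01896201991270922
```

```bash
python3 -m creep '[[[-1,0,-0.4],[0,0,0]],[[0,0,0],[0,0,0]],[[0,0,0],[0,0,0]]]' ; python3 -m creep '[[[0,0,0],[0,0,0]],[[0,0,0],[0,0,0]],[[0,0,0],[0,0,0]],[[0,0,0],[0,0,0]]]' 0.2 35; python3 -m creep '[[[0,0,-20],[0,0,0]],[[0,0,-40],[0,0,0]],[[-20,0,-45],[0,0,0]],[[-20,10,-30],[0,0,0]],[[0,0,0],[0,0,0]],[[0,0,0],[0,0,0]],[[0,0,0],[0,0,0]]]'
python3 w.py w5 pointer mark tag_seat lid_handle
```

```text
time: 14.58
ee_pos: [0.4633, -0.1084, 0.1217]
tool_rot: [0.695, 0.719, 0.0, -0.001]
ft_force: [0.4, 3.9, 5.1]
width: 0.0138
gripper_force: 35.0
time: 15.08
ee_pos: [0.4632, -0.1091, 0.1213]
tool_rot: [0.695, 0.719, -0.0, -0.0]
ft_force: [-0.3, -0.4, 0.5]
width: 0.0518
gripper_force: 0.0
time: 15.95
ee_pos: [0.4738, -0.1476, 0.2546]
tool_rot: [0.694, 0.72, -0.0, -0.002]
ft_force: [0.9, -0.7, 0.6]
width: 0.0552
gripper_force: 0.0
[ 0.4704 -0.0729  0.4252] 343.91653480610745 [ 0.4739 -0.1477  0.2549]
pointer 0.75 [185.6 376.1] [ 0.5294 -0.1049  0.0953] [ 0.5308 -0.1057  0.088 ]
mark 0.45 [169.  545.3] [ 0.6824 -0.0814  0.1095] [ 0.6854 -0.0815  0.105 ]
mark 0.18 [186.4 378.5] [ 0.5328 -0.1061  0.0901] [ 0.53   -0.1047  0.105 ]
tag_seat 0.65 [189.8 305.9] [ 0.4642 -0.1039  0.1599] [ 0.4621 -0.1145  0.0697]
lid_handle 0.8 [169.1 427.7] [ 0.5594 -0.085   0.1503] [ 0.5615 -0.0853  0.1435]
lid_handle 0.27 [ 54.3 304.3] [0.4582 0.0035 0.1105] [ 0.4595 -0.0045  0.1435]
```

View pics/w5.png

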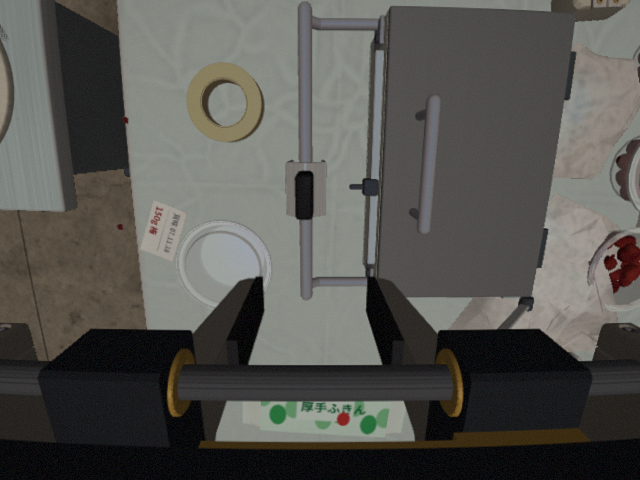

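The wrist view shows the released tag hanging at (306,189) with the pointer at (368,187) beside it, the tip at about (350,187), and the handle from (433,97) to (425,232).

Run:
```python
from h import *
np.set_printoptions(precision=4,suppress=True)
B=R.from_euler('z',2.03,degrees=True).as_matrix(); O=np.array([.611,-.083,0])
bx=lambda p:(np.atleast_2d(p)-O)@B
c=ctrl.read_camera('wrist'); g=cv2.cvtColor(c['color'],cv2.COLOR_BGR2GRAY)
m=np.zeros((480,640),bool); m[150:228,280:332]=1
Q=bx(cloud(c,m))
for lo,hi in((.085,.122),(.15,.175)):
    q=Q[(Q[:,2]>lo)&(Q[:,2]<hi)&(abs(Q[:,0]+.15)<.022)]
    if hi<.13: q=q[abs(q[:,0]+.15)>.009]
    print('tag',lo,len(q),np.percentile(q,[1,99],axis=0),'mid y',np.percentile(q[:,1],[1,99]).mean())
for c0,c1 in((351,361),(364,376)):
    pr=g[172:202,c0:c1].mean(1); d=np.clip(np.median(g[172:180,c0:c1])*.8-pr,0,None); print(pr.round())
m=np.zeros((480,640),bool); m[90:240,415:445]=1
P=cloud(c,m); h=P[(P[:,2]>.138)&(P[:,2]<.16)]; print('handle',np.median(h,0),h[:,1].min(),h[:,1].max(),np.polyfit(h[:,1],h[:,0],1),np.percentile(h[:,2],90))
for r,q in((187,352),(187,356),(187,370)): print(bx(at_z(c,(r,q),.0905)))
```

```text
tag 0.085 1090 [[-0.1683 -0.0457  0.0993]
 [-0.1309  0.0031  0.1109]] mid y -0.021268857611564676
tag 0.15 828 [[-0.156  -0.039   0.1552]
 [-0.1426 -0.0036  0.162 ]] mid y -0.021291323397851603
[141. 140. 140. 140. 140. 140. 140. 140. 140. 141. 132.  62.  43.  49.
  48.  50.  84. 137. 137. 137. 140. 141. 141. 141. 140. 139. 139. 139.
 139. 139.]
[106. 107. 107. 106. 104.  72.  40.  41.  47.  47.  47.  48.  47.  48.
  48.  48.  48.  47.  47.  47.  46.  44.  65. 109. 111. 109. 109. 109.
 110. 108.]
handle [ 0.5599 -0.0792  0.1483] -0.138559388670159 -0.02828388863382899 [-0.0374  0.5572] 0.14968856555315377
[[-0.1035 -0.0221  0.0905]]
[[-0.0996 -0.0221  0.0905]]
[[-0.086  -0.022   0.0905]]
```

The tag is centred on the pointer to about 0.3 mm. Next is the lid handle.

```bash
python3 plan.py 0.5600 -0.0838 0.1285 2.03
```

```text
turn [-0.03 -0.02  0.01] shift [ 61.5  87.6 127.7] t 16.25 F [ 0.2  0.4 -0.9] 0.055201039361204254
```

```bash
python3 -m creep '[[[20.5,29.2,0],[0,0,0]],[[20.5,29.2,0],[0,0,0]],[[20.5,29.2,10],[0,0,0]],[[0,0,40],[0,0,0]],[[0,0,40],[0,0,0]],[[0,0,25],[0,0,0]],[[0,0,11],[0,0,0]],[[0,0,0],[0,0,0]],[[0,0,0],[0,0,0]]]'; python3 plan.py 0.5600 -0.0838 0.1285 2.03;  python3 -m creep '[[[0,0,0],[0,0,0]],[[0,0,0],[0,0,0]],[[0,0,0],[0,0,0]],[[0,0,0],[0,0,0]],[[0,0,0],[0,0,0]],[[0,0,0],[0,0,0]],[[0,0,0],[0,0,0]]]' -1 30
```

```text
time: 17.38
ee_pos: [0.5611, -0.0844, 0.132]
tool_rot: [0.695, 0.719, 0.001, 0.001]
ft_force: [-0.2, -0.1, 0.2]
width: 0.055
gripper_force: 0.0
turn [ 0.13  0.05 -0.01] shift [ 0.7 -1.1  3.5] t 17.38 F [-0.2 -0.1  0.2] 0.05498734307727691
time: 18.25
ee_pos: [0.5626, -0.084, 0.1309]
tool_rot: [0.695, 0.719, 0.002, 0.002]
ft_force: [8.4, 1.3, -4.4]
width: 0.01
gripper_force: 30.0
```

```bash
python3 -m creep '[[[0,1,0],[0,0,0]],[[0,2,-5.6],[0,0,0]],[[0,2.2,-5.6],[0,0,0]],[[0,2.6,-5.4],[0,0,0]],[[0,2.6,-5.4],[0,0,0]],[[0,6.1,-10.3],[0,0,0]],[[0,7,-9.7],[0,0,0]],[[0,0,0],[0,0,0]],[[0,0,0],[0,0,0]]]'; python3 plan.py 0.6300 -0.0840 0.2103 2.03
python3 - <<'E'
from h import *
for n in ('scene','side'):
    c=ctrl.read_camera(n)
    for s in ctrl.silhouettes('lid',n)[:1]:
        P=cloud(c,s['mask']);print(n,np.percentile(P,[2,50,98],axis=0).round(3).tolist())
E
```

```text
time: 19.38
ee_pos: [0.5835, -0.0832, 0.1721]
tool_rot: [0.694, 0.719, -0.0, -0.0]
ft_force: [3.6, -0.8, -4.8]
width: 0.0102
gripper_force: 30.0
turn [-0.01  0.   -0.  ] shift [ -2.4  46.4 -38.2] t 19.38 F [ 3.6 -0.8 -4.8] 0.010169212037780397
scene [[0.539, -0.209, 0.108], [0.586, -0.101, 0.144], [0.688, 0.042, 0.185]]
side [[0.539, -0.2, 0.11], [0.6, -0.044, 0.14], [0.689, 0.049, 0.186]]
```

```bash
python3 -m creep '[[[0,3.8,-4.6],[0,0,0]],[[0,4,-4.4],[0,0,0]],[[0,4.2,-4.2],[0,0,0]],[[0,4.4,-4.1],[0,0,0]],[[0,4.6,-3.9],[0,0,0]],[[0,4.7,-3.7],[0,0,0]],[[0,9.9,-6.7],[0,0,0]],[[0,10.4,-5.8],[0,0,0]],[[0,0,0],[0,0,0]],[[0,0,0],[0,0,0]]]'
cat > lid.py <<'E'
from h import *
B=R.from_euler('z',2.03,degrees=True).as_matrix(); O=np.array([.611,-.083,0])
print(ctrl.read_state()['ee_pos'],ctrl.read_state()['ft_force'])
o=[]
for n in ('scene','side'):
    c=ctrl.read_camera(n); o.append(cv2.resize(c['color'][140:300,250:420],(400,376)))
    for s in ctrl.silhouettes('lid',n)[:1]:
        Q=(cloud(c,s['mask'])-O)@B
        Q=Q[(abs(Q[:,1])<.125)&(Q[:,0]<.08)&(Q[:,2]>.09)]
        best=None; rng=np.random.default_rng(0)
        for _ in range(400):
            i=rng.choice(len(Q),2,replace=False); d=Q[i[1]]-Q[i[0]]
            nn=np.array([-d[2],d[0]]); L=np.hypot(*nn)
            if L<.03: continue
            e=abs((Q[:,[0,2]]-Q[i[0]][[0,2]])@nn/L)<.002
            if best is None or e.sum()>best.sum(): best=e
        f=cv2.fitLine((Q[best][:,[0,2]]).astype(np.float32),cv2.DIST_L2,0,.001,.001).ravel()
        print(n,len(Q),best.sum(),'angle',np.degrees(np.arctan(-f[1]/f[0])))
cv2.imwrite('pics/lid1.png',np.hstack(o))
E
python3 lid.py
```

```text
time: 20.82
ee_pos: [0.6299, -0.0817, 0.2122]
tool_rot: [0.694, 0.72, 0.0, 0.001]
ft_force: [-6.0, 0.9, 7.3]
width: 0.0099
gripper_force: 30.0
[ 0.6299061  -0.08170644  0.21221677] [-5.97559957  0.85286639  7.26576997]
scene 1030 753 angle 44.787014
side 1058 822 angle 44.1033
```

View pics/lid1.png

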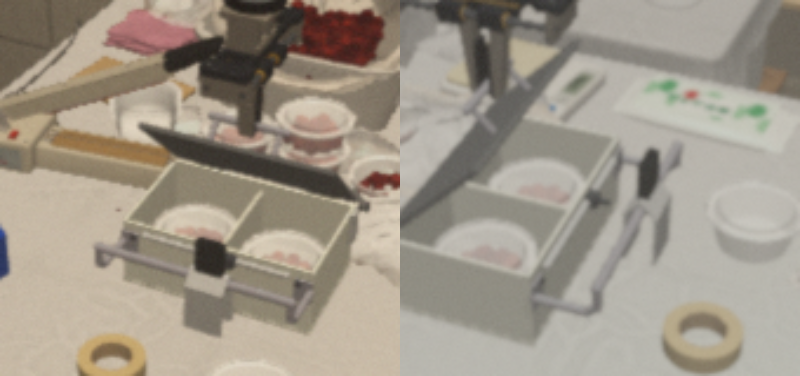

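The lid stands open at 44–45° (left half about (250,165)), held by the gripper, and the tag still hangs at the pointer (left half (208,280)).

```bash
python3 -m creep '[[[0,0,0],[0,0,0]],[[0,0,0],[0,0,0]]]'; python3 -c "
from station import ctrl
print(ctrl.finish_job())"
```

```text
time: 21.28
ee_pos: [0.6298, -0.0817, 0.2122]
tool_rot: [0.694, 0.72, 0.0, 0.001]
ft_force: [-5.7, -0.9, 7.4]
width: 0.0098
gripper_force: 30.0
the job is handed in; nothing more can be done
None
```

The job is handed in at about 21 s: the grey tag was hooked on the rail, slid right and let go within about 0.3 mm of the pointer, and the gripper is still holding the lid at a measured 44–45°; no verdict was returned.

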